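# Unscrew the left-hand clamp knob on the club-head holder

### The job

Two club-head holders stand on the weighing bench; release the one whose bar-shaped clamp knob has an engraved line. That knob has a left-hand thread, so unscrew it clockwise as seen from above, never anticlockwise, until the engraved line on the bar points at the engraved line on the flange below it, then let go. Leave the round knob of the other holder as it is.

Things in the scene. Friction and masses are not known exactly. Their poses are not given: they have to be found in the camera images.
- lh_knob (a joint): Turn of the steel bar knob (left-hand thread), rad, growing CLOCKWISE from above. Starts at 0.30 to 0.75; at 1.70 the bar's line points exactly at the flange's line; stops at 0 (tight) and 2.6. Dry friction 0.06 N m, no spring: stays where left, at constant height. Bar 58 mm long plus 8 mm pointed nose, 16 mm thick, 32 mm high, top 88 mm above the table. Dark line along its top from axis to nose.
- lh_grip (a point): Point on the bar knob's vertical turning axis, mid-thickness, 76 mm above the table, 12 mm below the bar's top, 28 mm above the flange: where to pinch the bar across its two flat parallel sides (16 mm apart). It turns with the knob: x along the bar towards the pointed, engraved end, y across the flat sides, z up.
- release_line (a point): Middle of the dark engraved line (5 x 15 mm) on the fixed round flange (100 mm across, top 48 mm above the table) under the bar knob, 41.5 mm out from the knob's axis; x points from it to the axis, z up. The holder is fixed: grey base 190 x 100 x 12 mm, a steel iron head clamped flat at the end x points to. Nothing on it is taller than the knob.
- rh_knob (a joint): Turn of the other holder's knob, rad, 0 at the start; to be left alone. That holder looks the same, but its steel knob is round and fluted, 44 mm across, top 88 mm above the table, and neither it nor its flange is engraved. The holders stand side by side, about 0.35 to 0.55 m apart, one left and one right of the robot's middle; which is which varies.

How it is judged (in metres and radians):
At the end, for the whole second after the job is handed in: The bar knob has been turned clockwise to the release line and stands still there: its engraved line points at the line on the flange within 0.22 rad (about 12 degrees; joint value 1.48 to 1.92), and the round knob is within 0.2 rad of where it was (value of joint lh_knob between 1.48 and 1.92 rad and velocity of joint lh_knob between -0.05 and 0.05 rad/s and value of joint rh_knob between -0.2 and 0.2 rad); the robot touches nothing.
It fails at once if the left-hand knob is screwed tight, anticlockwise (joint value below 0.1) (value of joint lh_knob below 0.1 rad).
It fails at once if the round knob of the other holder is turned by more than 0.2 rad (not (value of joint rh_knob between -0.2 and 0.2 rad)).
It also fails if it takes over 35 s, if anything falls off the work surface, if the arm or the gripper's body presses on something with over 40 N, if the wrist force passes 120 N, or if a joint passes its speed limit or range.

### The arm

A 6-joint arm with a two-finger parallel gripper is mounted at the origin on the work surface. World frame = base frame: x ahead of the robot, y to its left, z up, the work surface at z = 0. Lengths are in mm, angles in rad, forces in N, time in s.
With the tool pointing down it reaches from about 325 to 750 mm from the base axis. Payload 7.6 kg.
Tool frame: the origin (TCP) lies midway between the tips of the shut fingers; the grasp point (between the pads) lies 19 mm behind it; z points along the fingers, y is the line along which they close (so a half turn about z gives the same grasp; the last joint's range is limited). The gripper opens to 85 mm and grips with 20 to 120 N. Pads are 22 mm wide; open, the fingers measure 114 mm over their backs; the gripper's body (76 mm by 85 mm) begins 54 mm behind the grasp point. The pads swing forward as they close: fully open they stand 13 mm farther back than shut.
Start: joints at [1.195, 0.052, 1.401, -0, 1.689, -0.07], TCP at [158.038, 500.669, 231.323] pointing down, gripper open.
Joint ranges: [-2.9, 2.9], [-0.91, 2.17], [0.12, 2.37], [-1.06, 4.2], [0.26, 2.73], [-2.93, 2.93]. Speed limits (rad/s): [2.57, 2.57, 3.01, 3.14, 3.14, 3.14].

### API

Orientations are given as a unit quaternion [x, y, z, w].
In Python, from station import arm, camera, outline_of gives the robot as it stands.
- The arm moves only by the tool play_rows, never from a script. Its argument "rows" is a list of rows, each a list of 7 numbers: the shift along the tool's x, y, z in m, then the turn, a rotation vector about the tool's x, y, z in rad, then the opening, from -1 (shut) to 1 (fully open). In form: [[x, y, z, rx, ry, rz, fingers], ...]. A call has 1 to 20 rows; each row is the pose to reach, as a shift and turn from the pose commanded when the call began, along the tool's axes at that moment; what a row does not reach only later rows make up. A row lasts 1/8 s, in which the tool goes at most 62.5 mm and 10.7 degrees, less where a joint would pass 70% of its speed; a pose out of reach is approached as far as the arm can. A call with a gripper value outside its range is refused whole. The fingers move at their own pace and stop on an object; "grip_force" is the grip in N (left out, the last holds). Time passes only in rows, so rows that repeat a pose let the fingers close. It gives the time, the measured TCP pose, the force, the opening and the grip force at its end, in the units of the state.
- arm.state(): the state, without advancing time (a new reading comes with each control period).
- camera(name): name is "side" or "top" or "wrist"; returns a dict with "img" (400x640x3 uint8, red, green, blue), "fx", "fy", "cx", "cy" (pixels), "world_from_camera" (4x4, takes a point from camera to world coordinates). Camera axes: x right, y down, z forward; pixel columns grow to the right and rows downward; lengths in mm; the calibration is good to about 2 mm. A picture is of the moment at which its call begins. There is no depth.
- arm.finish_job(): hands the job in; it is judged then, once.
Trained networks look in a picture, given as the dict that the camera call returned (one of the last four; its "shot" number tells which), for a name from the list of things; names that differ only in an ending like _2 or _b are one class to them, and where a whole thing is asked for, a point or a joint stands for the part that bears it (a point fixed in the world has none). Each returns a list of dicts, best first, with "p" (0 to 1); they miss things now and then, are a little off and sometimes report something else, mostly with a low value. They report only what shows in the picture. A call takes as long as a camera call.
- outline_of(picture, query): "pixels" (400x640 bool, what is visible of it) and "at" ([column, row] in pixels, amid what is visible of it).
The state is a dict: "time": time; "q": joint angles; "joint_velocities": joint speeds; "tau": joint torques, N m; "ee_pos": TCP position; "ee_rot": TCP orientation; "contact_force": force on the tool from outside, world axes, zero at the start; "wrist_torque": the same for the moment, N m; "opening": finger opening in mm; "grasp_force": force on a finger pad.
Only numpy, scipy, OpenCV 4.12 (cv2) and the standard library are available. Lean on these libraries where they do the work, as an engineer would, in place of code of your own. Each camera call takes 0.05 s, during which the arm holds its last target. There are 200 camera calls.

## Working session

There is one attempt and no reset: what is moved stays moved. The work goes in short steps, Python scripts to look and compute and a tool call to move; the robot and the scene stay as the last step left them, time stands still between calls to the robot, and variables do not carry over. Pictures are saved under pics/ and viewed, at most 10 in all, crops included, and the job is handed in when it is done.

Besides the shell and the picture viewer there is one more tool, called after ">>>" as name(argument=value, ...), one argument or row to a line, values as JSON. play_rows: Moves the arm, as the interface text tells. Its arguments: {"type":"object","properties":{"rows":{"type":"array","items":{"type":"array","items":{"type":"number"}}},"grip_force":{"type":"number"}},"required":["rows"]}

```bash
mkdir -p pics; cat > h.py <<'E'
import numpy as np, cv2
from station import arm, camera, outline_of
def ray(c,px,z):
    T=np.array(c["world_from_camera"]);d=T[:3,:3]@np.array([(px[0]-c["cx"])/c["fx"],(px[1]-c["cy"])/c["fy"],1])
    o=T[:3,3];return o+d*(z-o[2])/d[2]
def save(n,img): cv2.imwrite("pics/"+n,cv2.cvtColor(np.ascontiguousarray(img),cv2.COLOR_RGB2BGR))
E
python3 - <<'E'
from h import *
c=camera("top");save("top.png",c["img"])
for n in ["lh_knob","rh_knob"]:
    for r in outline_of(c,n)[:2]:
        m=r["pixels"].astype(np.uint8);pts=np.argwhere(m)[:,::-1]
        print(n,r["p"],r["at"],m.sum(),ray(c,r["at"],88),cv2.minAreaRect(pts.astype(np.float32)))
print(arm.state(),c["world_from_camera"],c["fx"])
E
```

```text
lh_knob 0.86 [431.1, 213.3] 490 [ 496.54667436 -188.53928921   88.        ] ((433.5000915527344, 210.00003051757812), (38.460365295410156, 15.652474403381348), 26.56505012512207)
rh_knob 0.81 [221.6, 210.9] 621 [499.20559061 174.72784199  88.        ] ((223.75003051757812, 209.25001525878906), (28.284271240234375, 26.16295051574707), 45.0)
{'time': 0.15, 'q': array([ 1.19468356e+00,  5.27150296e-02,  1.40144025e+00,  9.71498157e-06,
        1.68858774e+00, -7.03260721e-02]), 'joint_velocities': array([-0.0009476 , -0.00088913, -0.00280445,  0.00059341, -0.00015043,
       -0.00036987]), 'tau': array([ 1.16359774e-03, -3.81953466e+01, -3.60423124e+01, -3.56565704e-05,
        4.66466750e-03, -4.20415711e-05]), 'ee_pos': array([157.9604267 , 500.45668759, 230.67975868]), 'ee_rot': array([ 1.52297773e-01,  9.88334487e-01, -5.59842536e-04, -1.32032422e-04]), 'contact_force': array([0.19534459, 0.40343364, 0.02979804]), 'wrist_torque': array([ 0.03647645, -0.0265608 ,  0.00933408]), 'grasp_force': 0.0, 'opening': 85.33021006526305} [[ 4.44442314e-03 -9.78548281e-01  2.05969679e-01  3.47335992e+02]
 [-9.99989962e-01 -4.23214377e-03  1.47119478e-03  9.79263134e+00]
 [-5.67941830e-04 -2.05974150e-01 -9.78557268e-01  8.84076731e+02]
 [ 0.00000000e+00  0.00000000e+00  0.00000000e+00  1.00000000e+00]] 467.1181853867206
```

View pics/top.png

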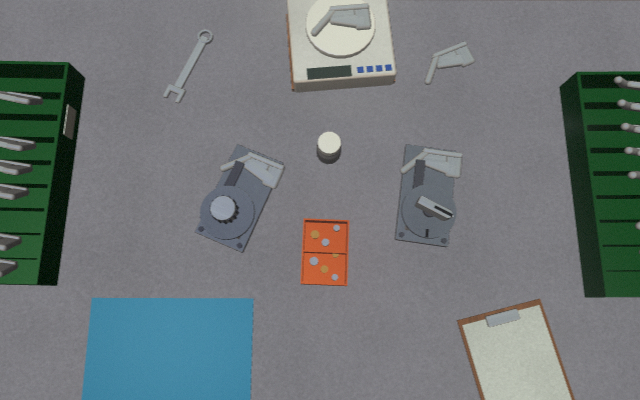

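The bar knob is the right-hand holder (bar at about (435,208), nose to the lower right, flange line at (427,233)). The round knob at (223,208) is on the left. The nose has to swing clockwise by about 70° to reach the line. I'll move above the bar, aligned with it.

>>> play_rows(
  rows=[
    [-0.53,-0.554,0,0,0,1.737,1],
    [-0.53,-0.554,0,0,0,1.737,1],
    [-0.53,-0.554,0,0,0,1.737,1],
    [-0.53,-0.554,0,0,0,1.737,1],
    [-0.53,-0.554,0,0,0,1.737,1],
    [-0.53,-0.554,0,0,0,1.737,1],
    [-0.53,-0.554,0,0,0,1.737,1],
    [-0.53,-0.554,0,0,0,1.737,1],
    [-0.53,-0.554,0,0,0,1.737,1],
    [-0.53,-0.554,0,0,0,1.737,1],
    [-0.53,-0.554,0,0,0,1.737,1],
    [-0.53,-0.554,0,0,0,1.737,1],
    [-0.53,-0.554,0,0,0,1.737,1],
    [-0.53,-0.554,0,0,0,1.737,1],
    [-0.53,-0.554,0,0,0,1.737,1],
    [-0.53,-0.554,0,0,0,1.737,1],
    [-0.53,-0.554,0,0,0,1.737,1],
    [-0.53,-0.554,0,0,0,1.737,1],
  ],
)

```text
time: 2.4
ee_pos: [496.7, -186.8, 231.5]
ee_rot: [0.853, 0.522, 0.0, 0.0]
contact_force: [0.0, -0.3, 0.2]
opening: 85.7
grasp_force: 0.0
```

```bash
python3 - <<'E'
from h import *
c=camera("wrist");save("w1.png",c["img"])
s=arm.state();print(s["time"],s["ee_pos"],s["ee_rot"],s["q"])
for n in ["lh_knob"]:
    for r in outline_of(c,n)[:2]:
        m=r["pixels"].astype(np.uint8);pts=np.argwhere(m)[:,::-1]
        q=cv2.minAreaRect(pts.astype(np.float32))
        print(n,r["p"],r["at"],m.sum(),[ray(c,p,88).round(1) for p in cv2.boxPoints(q)],q)
print(ray(c,(320,200),88))
E
```

```text
2.45 [ 496.63619075 -186.93197803  231.42852742] [8.52742330e-01 5.22331794e-01 9.59229456e-05 7.61665807e-05] [-4.29626835e-01  6.79942112e-02  1.38403513e+00  7.48150747e-05
  1.68932988e+00  4.20120739e-02]
lh_knob 0.72 [329.9, 187.5] 1012 [array([ 514.1, -155.5,   88. ]), array([ 530.5, -163.9,   88. ]), array([ 499.7, -227.2,   88. ]), array([ 482.1, -218.2,   88. ])] ((330.0, 189.0), (64.0, 18.0), 90.0)
[ 492.13640843 -196.10394881   88.        ]
```

View pics/w1.png

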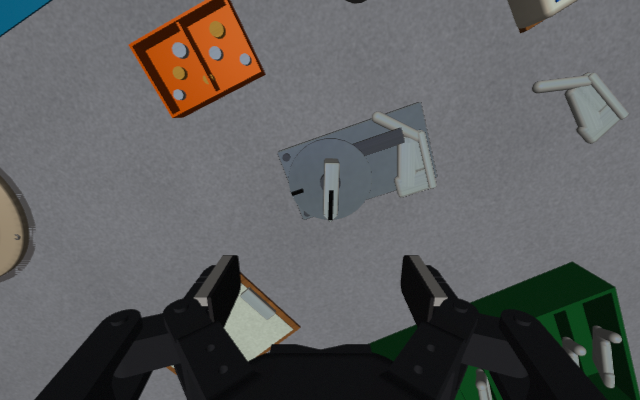

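The wrist picture shows the bar vertical at column 331, rows 158–221, nose at the bottom. The flange is centred at about (329,179), and its line is at (297,192).

```bash
python3 - <<'E'
from h import *
c=camera("wrist")
print("ctr",ray(c,(329,179),48),"linestart",ray(c,(331,190),88))
rl=ray(c,(297,192),48);print("rl",rl)
g=cv2.cvtColor(c["img"],cv2.COLOR_RGB2GRAY)
crop=cv2.resize(c["img"][120:240,260:400],None,fx=5,fy=5,interpolation=cv2.INTER_CUBIC);save("w1c.png",crop)
m=(g<45).astype(np.uint8);m[:130]=0;m[235:]=0;m[:,:270]=0;m[:,345:]=0
n,l,st,ce=cv2.connectedComponentsWithStats(m);print(st[1:],ce[1:])
E
```

```text
ctr [ 507.88933501 -188.97351365   48.        ] linestart [ 507.59182012 -191.68594782   88.        ]
rl [ 466.14379106 -185.74124221   48.        ]
[[321 177   1   1   1]
 [292 189  11   6  39]
 [328 191   5  29 105]] [[321.         177.        ]
 [297.07692308 191.61538462]
 [330.19047619 204.47619048]]
```

View pics/w1c.png

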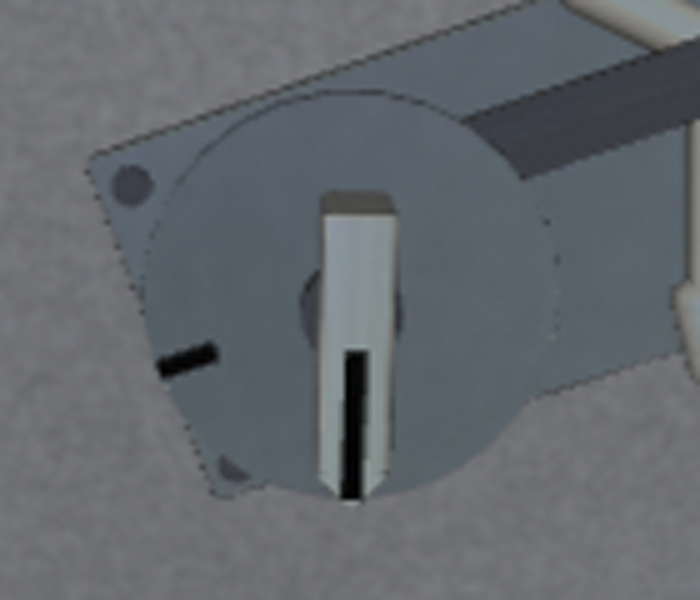

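Checks: the flange line is 41.7 mm from the axis (41.5 expected), and the axis is at about (507.5, −190). The bar needs about 1.16 rad clockwise. I'll align over it, narrow the fingers and descend.

>>> play_rows(
  rows=[
    [0.002,0.011,0,0,0,0.03,0],
    [0.002,0.011,0.02,0,0,0.03,0],
    [0.002,0.011,0.05,0,0,0.03,0],
    [0.002,0.011,0.08,0,0,0.03,0],
    [0.002,0.011,0.11,0,0,0.03,0],
    [0.002,0.011,0.11,0,0,0.03,0],
  ],
)

```text
time: 3.3
ee_pos: [506.4, -190.0, 118.7]
ee_rot: [0.861, 0.509, -0.001, -0.002]
contact_force: [0.0, -0.1, -0.2]
opening: 42.4
grasp_force: 0.0
```

```bash
python3 - <<'E'
from h import *
c=camera("wrist");save("w2.png",c["img"])
s=arm.state();print(s["time"],s["ee_pos"],s["ee_rot"],s["opening"])
E
```

```text
3.35 [ 507.39023353 -190.3705038   120.85102437] [ 8.60744108e-01  5.09037121e-01 -4.68062260e-04 -7.55837523e-04] 43.04140929845543
```

View pics/w2.png

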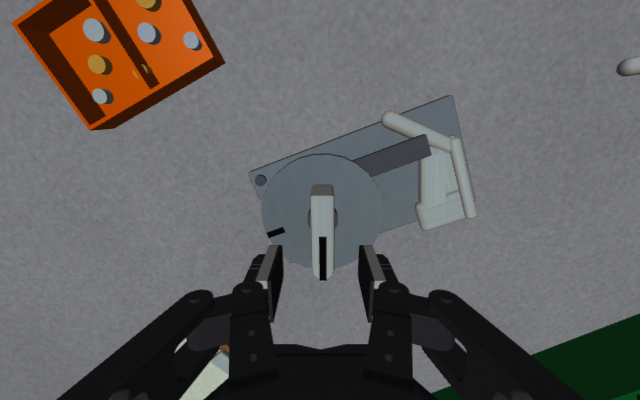

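The bar (column 322) is centred between the fingers (about 320) and vertical. I'll descend and close gently.

>>> play_rows(
  rows=[
    [0,0,0.02,0,0,0,0],
    [0,0,0.04,0,0,0,0],
    [0,0,0.055,0,0,0,0],
    [0,0,0.062,0,0,0,0],
    [0,0,0.062,0,0,0,0],
    [0,0,0.062,0,0,0,-0.4],
    [0,0,0.062,0,0,0,-0.8],
    [0,0,0.062,0,0,0,-0.8],
    [0,0,0.062,0,0,0,-0.8],
    [0,0,0.062,0,0,0,-0.8],
  ],
  grip_force=30,
)

```text
time: 4.6
ee_pos: [507.6, -190.5, 60.2]
ee_rot: [0.861, 0.509, 0.0, 0.0]
contact_force: [-2.8, 2.4, 6.1]
opening: 15.4
grasp_force: 32.7
```

>>> play_rows(
  rows=[
    [0,0,0,0,0,0.05,-0.8],
    [0,0,0,0,0,0.15,-0.8],
    [0,0,0,0,0,0.25,-0.8],
    [0,0,0,0,0,0.35,-0.8],
    [0,0,0,0,0,0.45,-0.8],
    [0,0,0,0,0,0.55,-0.8],
    [0,0,0,0,0,0.65,-0.8],
    [0,0,0,0,0,0.75,-0.8],
    [0,0,0,0,0,0.85,-0.8],
    [0,0,0,0,0,0.95,-0.8],
    [0,0,0,0,0,1.05,-0.8],
    [0,0,0,0,0,1.12,-0.8],
    [0,0,0,0,0,1.16,-0.8],
    [0,0,0,0,0,1.16,-0.8],
    [0,0,0,0,0,1.16,-0.8],
  ],
)

```text
time: 6.48
ee_pos: [508.1, -191.5, 60.2]
ee_rot: [0.999, -0.045, 0.001, 0.001]
contact_force: [2.2, -5.4, 3.2]
opening: 15.6
grasp_force: 32.3
```

```bash
python3 - <<'E'
from h import *
c=camera("wrist");save("w3.png",c["img"])
s=arm.state();print(s["time"],s["ee_pos"],s["ee_rot"],s["opening"],s["contact_force"],s["wrist_torque"])
E
```

```text
6.525 [ 508.15914191 -191.51917298   60.23935738] [ 0.9989707  -0.04532708  0.00132068  0.00112321] 15.356944104474064 [ 1.81911307 -6.24275724  2.69225107] [-0.83827746 -0.17491917 -0.01117796]
```

View pics/w3.png

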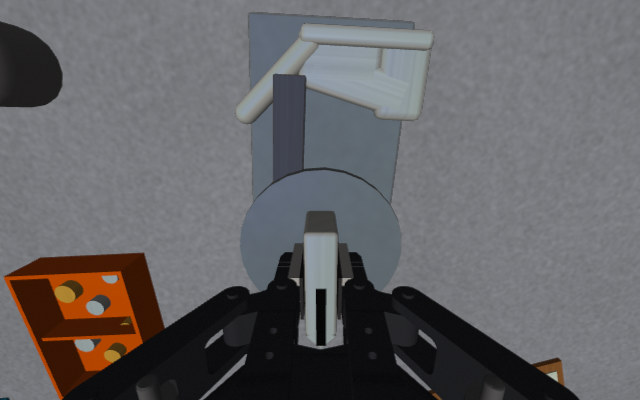

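The bar now lies nearly parallel to the base's long axis. I'll open, raise straight up, and check.

>>> play_rows(
  rows=[
    [0,0,0,0,0,0,-0.4],
    [0,0,0,0,0,0,0],
    [0,0,0,0,0,0,0],
    [0,0,0,0,0,0,0],
    [0,0,-0.02,0,0,0,0],
    [0,0,-0.05,0,0,0,0],
    [0,0,-0.09,0,0,0,0],
    [0,0,-0.14,0,0,0,0],
    [0,0,-0.17,0,0,0,0],
    [0,0,-0.17,0,0,0,0],
    [0,0,-0.17,0,0,0,0],
  ],
)

```text
time: 7.9
ee_pos: [507.0, -190.2, 227.8]
ee_rot: [0.999, -0.046, -0.001, -0.0]
contact_force: [0.3, 0.1, -0.2]
opening: 42.7
grasp_force: 0.0
```

```bash
python3 - <<'E'
from h import *
c=camera("wrist")
s=arm.state();print(s["time"],s["ee_pos"],s["ee_rot"],s["opening"],s["contact_force"])
save("w4.png",cv2.resize(c["img"][100:260,240:400],None,fx=3.7,fy=3.7,interpolation=cv2.INTER_CUBIC))
g=cv2.cvtColor(c["img"],cv2.COLOR_RGB2GRAY)
m=(g<45).astype(np.uint8);m[:100]=0;m[250:]=0;m[:,:290]=0;m[:,350:]=0
n,l,st,ce=cv2.connectedComponentsWithStats(m)
for a,b in zip(st[1:],ce[1:]):
    if a[4]>15: print(a,b,ray(c,b,88),ray(c,b,48))
E
```

```text
7.95 [ 506.80382768 -190.13178106  227.29271313] [ 9.98960148e-01 -4.55642557e-02 -1.45109595e-03 -6.45447094e-04] 42.767618754783705 [ 0.15962746  0.05392805 -0.55113407]
[320 192   4  29 116] [321.5 206. ] [ 490.88120328 -189.44371097   88.        ] [ 477.23832526 -188.32087672   48.        ]
```

View pics/w4.png

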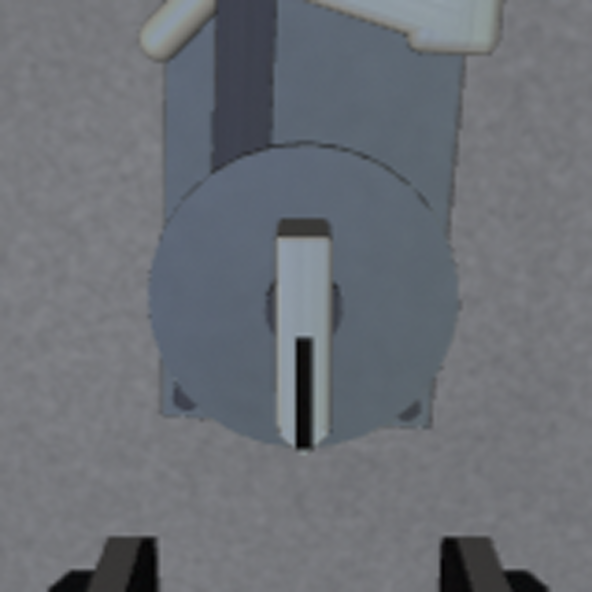

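The bar now hides the flange line, as it should when it points at it. By the base edges and the measured line it is within about 3° (0.05 rad), well inside the tolerance. The arm is clear, so I'm handing in.

```bash
python3 -c "
from h import *
print(arm.finish_job())"
```

```text
the job is handed in; nothing more can be done
None
```

I turned the bar knob about 1.16 rad clockwise to within about 3° of the flange line (my camera estimate), let go, raised the arm clear without going near the round knob, and handed the job in; no verdict was returned.

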